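# Pinch open the sewing tin

## Robot

A 6-joint arm with a two-finger parallel gripper is mounted at the origin on the work surface. World frame = base frame: x ahead of the robot, y to its left, z up, the work surface at z = 0. Lengths are in m, angles in rad, forces in N, time in s.
With the tool pointing down it reaches from about 0.225 to 0.875 m from the base axis. Payload 3.4 kg.
Tool frame: the origin (TCP) lies between the finger pads; the fingertips stand 17 mm ahead of it and the grasp point (between the pads) lies 2 mm behind it; z points along the fingers, y is the line along which they close (so a half turn about z gives the same grasp; the last joint's range is limited). The gripper opens to 85 mm and grips with 20 to 120 N. Pads are 22 mm wide; open, the fingers measure 114 mm over their backs; the gripper's body (76 mm by 85 mm) begins 54 mm behind the grasp point. The pads swing forward as they close: fully open they stand 13 mm farther back than shut.
Start: joints at [-1.29, 0.276, 1.505, -0, 1.361, -0.121], TCP at [0.225, -0.529, 0.248] pointing down, gripper open.
Joint ranges: [-2.89, 2.89], [-0.75, 2.08], [0.22, 2.7], [-1.18, 4.32], [0.11, 2.71], [-2.7, 2.7]. Speed limits (rad/s): [2.57, 2.57, 3.14, 3.14, 3.14, 3.14].

## Interface

Orientations are given as a unit quaternion [w, x, y, z].
In Python, from station import r gives the robot as it stands.
- The arm moves only by the shell command python3 -m pendant 'ROWS'. ROWS is JSON, one flat list of numbers, 7 for each row, row after row: the shift along the tool's x, y, z scaled (see below), then the turn, a rotation vector about the tool's x, y, z scaled (see below), then the finger opening in mm, from 0 to 85.4. A call has 1 to 20 rows; each row shifts and turns the commanded pose from where the row before left it, along the tool's axes as they then stand; what a row does not reach is not made up. The controller multiplies each number of a shift by 3 cm and each number of a turn by 6 degrees. A row lasts 1/8 s, in which the tool goes at most 62.5 mm and 10.7 degrees, less where a joint would pass 70% of its speed; a pose out of reach is approached as far as the arm can. A call with a number of a shift or a turn outside -1 to 1 is refused whole. A call with a gripper value outside its range is refused whole. The fingers move at their own pace and stop on an object; the grip force is fixed at half the most. Time passes only in rows, so rows that do not move let the fingers close. It gives the time, the measured TCP pose, the force, the opening and the grip force at its end, in the units of the state.
- r.observe(): the state, without advancing time (a new reading comes with each control period).
- r.camera(name): name is "side" or "top"; returns a dict with "color" (384x512x3 uint8, red, green, blue), "K" (3x3 intrinsics, pixels), "cam_to_world" (4x4, takes a point from camera to world coordinates). Camera axes: x right, y down, z forward; pixel columns grow to the right and rows downward; lengths in m; the calibration is good to about 2 mm. A picture is of the moment at which its call begins. There is no depth.
- r.sign_off(): hands the job in; it is judged then, once.
Trained networks look in a picture, given as the dict that the camera call returned (one of the last four; its "shot" number tells which), for a name from the list of things; names that differ only in an ending like _2 or _b are one class to them, and where a whole thing is asked for, a point or a joint stands for the part that bears it (a point fixed in the world has none). Each returns a list of dicts, best first, with "score" (0 to 1); they miss things now and then, are a little off and sometimes report something else, mostly with a low value. They report only what shows in the picture. A call takes as long as a camera call. They do not tell look-alikes from the thing itself.
- r.spot_in(label, picture): "location" ([row, column] in pixels, amid what is visible of it).
- r.cut_out(label, picture): "region" (384x512 bool, what is visible of it) and "location" ([row, column] in pixels, amid what is visible of it).
The state is a dict: "time_s": time; "q": joint angles; "joint_velocities": joint speeds; "joint_torque": joint torques, N m; "tool_pos": TCP position; "eef_rot": TCP orientation; "ft_force": force on the tool from outside, world axes, zero at the start; "torque": the same for the moment, N m; "grip_width": opening from 0.0 (shut) to 1.0 (fully open); "grasp_force": force on a finger pad.
Only numpy, scipy, OpenCV 4.12 (cv2) and the standard library are available. Lean on these libraries where they do the work, as an engineer would, in place of code of your own. Each camera call takes 0.05 s, during which the arm holds its last target. There are 200 camera calls.

## Task

Open the yellow sewing tin whose lid has the pinch catch: squeeze its two opposed spring buttons together, lift the lid off with them squeezed, and set it down right way up in the middle of the cork mat. Let go of the lid only once it stands on the mat: do not let it drop.

Things in the scene. Friction and masses are not known exactly. Their poses are not given: they have to be found in the camera images.
- lid_grip (a point): Centre of the lid's white pinch grip, 18 mm above the lid's plate (yellow, 112 x 102 x 6 mm, on a fixed yellow tin 110 x 100 x 60 mm); 84 mm above the surface at the start. Grip: block 48 mm (x) by 26 mm (y), 30 mm tall, an upright button on its +y and -y sides. x along the block, y along the pinch, z up. The like tin with a plain round knob is not the one; tins and mat change places.
- button_a (a joint): Travel of the spring button on the grip's +y side, m: 0 out, 0.010 fully in (towards -y). A white paddle 30 mm wide (x), 8 thick, from 7 mm above to 41 mm above the plate's underside. Over both paddles 54 mm in y at rest, 34 fully in. Springs push back with 1 to 4 N each; hooks under the plate hold the lid to the tin unless both are in by over 5 mm, best fully in.
- button_b (a joint): The same for the button on the -y side: 0 out, 0.010 fully in (towards +y). Lid with both buttons: about 220 g; a grip of 10 to 25 N holds the buttons in and carries it. Its hooks reach 23 mm below the plate's underside: lift 30 mm or more before going sideways. They are also the feet on which the lid stands, level, with lid_grip then 47 mm above what they stand on.
- mat_center (a point): Middle of the top face of the square cork mat, 140 by 140 by 4 mm, fixed flat on the work surface (top face 4 mm above it). x and y along its edges, z up.
Things that resemble listed ones, but are neither listed nor needed, are in the scene too. Leave any green look-alike of the part that bears lid_grip alone.

How it is judged:
On the way, in this order (a step that is already met when the one before it is completed fails the run):
1. both buttons are squeezed in while the lid is still on the tin (value of joint each of button_a, button_b above 0.006 m and distance of lid_grip from where it was at the start of the episode below 0.02 m), for 0.1 s.
2. the lid is lifted clear of the tin (height (world z) of lid_grip above 0.11 m), for 0.1 s.
At the end, for the whole second after the job is handed in: The lid stands at rest on the cork mat, right way up (within 10 degrees), its middle within 30 mm of the mat's middle, both buttons sprung out again (horizontal distance between lid_grip and mat_center below 0.03 m and height (world z) of lid_grip below 0.06 m and angle between lid_grip's own z axis and vertical below 0.17 rad and linear speed of lid below 0.02 m/s and value of joint each of button_a, button_b below 0.003 m); the robot touches nothing.
It fails at once if the lid is dropped (falls freely, untouched by the fingers, at more than 0.6 m/s) (linear speed of lid above 0.6 m/s and contact force between the fingers and lid below 0.05 N).
It also fails if it takes over 45 s, if anything falls off the work surface, if the arm or the gripper's body presses on something with over 40 N, if the wrist force passes 120 N, or if a joint passes its speed limit or range.

## Working session

There is one attempt and no reset: what is moved stays moved. The work goes in short steps, Python scripts to look and compute and a shell command to move; the robot and the scene stay as the last step left them, time stands still between calls to the robot, and variables do not carry over. Pictures are saved under pics/ and viewed, at most 10 in all, crops included, and the job is handed in when it is done.

```bash
mkdir -p pics
cat > h.py <<'E'
import numpy as np,cv2
from station import r
def ray(p,rc,z):
    K=np.array(p["K"]);T=np.array(p["cam_to_world"])
    d=T[:3,:3]@np.linalg.solve(K,[rc[1],rc[0],1]);o=T[:3,3]
    return o+d*(z-o[2])/d[2]
def proj(p,X):
    T=np.linalg.inv(np.array(p["cam_to_world"]));c=T[:3,:3]@X+T[:3,3];u=np.array(p["K"])@c
    return u[:2]/u[2]
E
python3 - <<'E'
from h import *
ps={n:r.camera(n) for n in("top","side")}
for n,p in ps.items():
    cv2.imwrite(f"pics/{n}1.png",p["color"][:,:,::-1])
    print(n,np.round(p["cam_to_world"],2).tolist())
    for l,z in(("lid_grip",.084),("button_a",.09),("mat_center",.004)):
        for d in r.spot_in(l,p)[:4]:print(l,round(d["score"],2),np.round(d["location"]),np.round(ray(p,d["location"],z),3))
s=r.observe();print(s["time_s"],s["tool_pos"],s["eef_rot"])
E
```

```text
top [[-0.0, -1.0, 0.08, 0.41], [-1.0, -0.0, -0.02, 0.02], [0.02, -0.08, -1.0, 1.13], [0.0, 0.0, 0.0, 1.0]]
lid_grip 0.66 [196. 381.] [ 0.496 -0.289  0.084]
lid_grip 0.65 [128. 389.] [ 0.664 -0.313  0.084]
lid_grip 0.59 [268. 384.] [ 0.322 -0.294  0.084]
button_a 0.66 [194. 396.] [ 0.501 -0.325  0.09 ]
button_a 0.58 [130. 385.] [ 0.659 -0.301  0.09 ]
button_a 0.55 [191. 378.] [ 0.506 -0.28   0.09 ]
button_a 0.47 [268. 398.] [ 0.322 -0.325  0.09 ]
mat_center 0.74 [185. 271.] [ 0.53  -0.024  0.004]
side [[-0.88, -0.25, 0.41, 0.18], [-0.48, 0.49, -0.72, 0.54], [-0.02, -0.83, -0.55, 0.51], [0.0, 0.0, 0.0, 1.0]]
lid_grip 0.91 [176. 368.] [ 0.3   -0.203  0.084]
lid_grip 0.7 [149. 260.] [ 0.599 -0.218  0.084]
lid_grip 0.63 [148. 305.] [ 0.489 -0.276  0.084]
button_a 0.79 [173. 363.] [ 0.314 -0.202  0.09 ]
button_a 0.58 [146. 301.] [ 0.501 -0.27   0.09 ]
button_a 0.44 [143. 258.] [ 0.615 -0.234  0.09 ]
mat_center 0.86 [218. 252.] [ 0.518 -0.027  0.004]
0.4 [ 0.22484644 -0.52915545  0.24816573] [-1.28701606e-04  9.79889437e-01  1.99541162e-01 -7.68727963e-06]
```

View pics/top1.png

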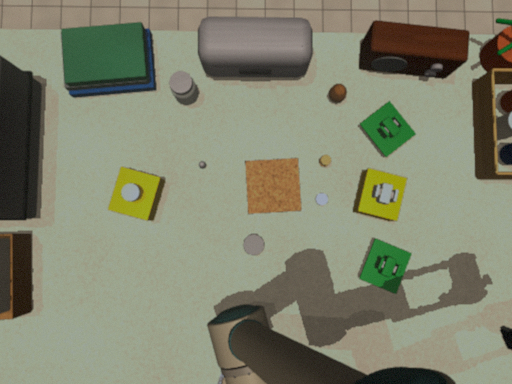

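View pics/side1.png

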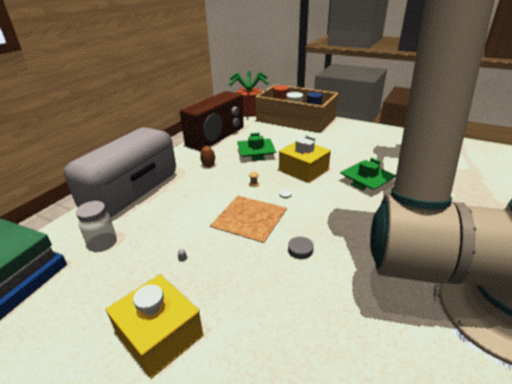

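The top view shows the target yellow tin with the white grip at about (row 195, col 382), the plain-knob tin at (194, 135), green look-alikes at (128, 388) and (266, 386), and the mat at (185, 272). Next I measure the grip's centre and yaw.

Run:
```python
from h import *
p=r.camera("top");im=p["color"];q=r.camera("side")
c=im[165:225,350:412,::-1]
cv2.imwrite("pics/crop1.png",np.hstack([cv2.resize(c,None,fx=6,fy=6,interpolation=2),cv2.resize(q["color"][125:185,270:340,::-1],(420,360),interpolation=2)]))
i=im.astype(int);R,G,B=i[...,0],i[...,1],i[...,2]
roi=np.zeros(R.shape,bool);roi[165:225,350:412]=1
y=roi&(R>120)&(G>110)&(B<70)
def rect(m,z):
    rc=np.argwhere(m);P=np.array([ray(p,x,z)[:2] for x in rc])*1000
    rr=cv2.minAreaRect(cv2.convexHull(P.astype(np.float32)));bp=cv2.boxPoints(rr);print(np.round(rr[0],1),np.round(rr[1],1),round(rr[2],1));return bp
rect(y,.066)
hull=cv2.convexHull(np.argwhere(y)[:,::-1].astype(np.int32));m=np.zeros(R.shape,np.uint8);cv2.fillConvexPoly(m,hull,1)
m=cv2.erode(m,np.ones((7,7)))
w=(m>0)&(B>110);rect(w,.095)
for d in r.cut_out("lid_grip",p):
    if abs(d["location"][0]-196)<15 and d["location"][1]>350: print("lid",d["region"].sum(),d["location"])
g=(R>140)&(B<90)&(R-B>80)&(R-G>25);g[:140]=0;g[230:]=0;g[:,:230]=0;g[:,312:]=0;rect(g,.004)
```

```text
[ 501.4 -297.9] [ 99.8 110.6] 75.8
[ 501.4 -299.9] [53.5 47.5] 74.9
lid 1769 [195.9, 380.3]
[529.  -28.2] [135.1 135.2] 3.4
```

View pics/crop1.png

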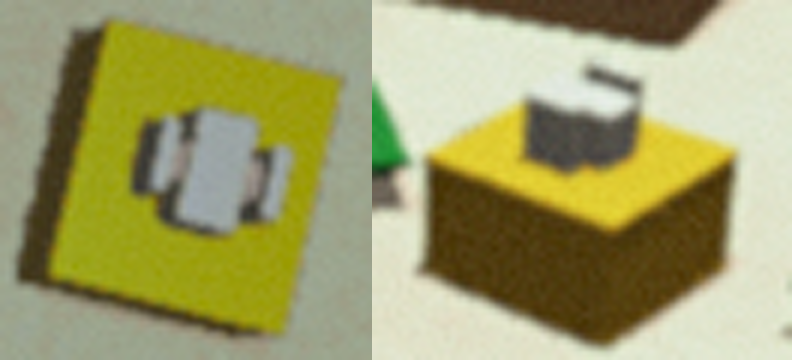

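Grip centre is about (0.501, -0.299), and the plate (100×111 mm) and grip (53.5 mm over the paddles) both match the given sizes. The pinch axis is at 75°. The mat centre is about (0.529, -0.028). I turn the tool +38° and move above the grip.

```bash
python3 -m pendant '[0,0,0,0,0,0.9,85, 0,0,0,0,0,0.9,85, 0,0,0,0,0,0.9,85, 0,0,0,0,0,0.9,85, 0,0,0,0,0,0.9,85, 0,0,0,0,0,0.9,85, 0,0,0,0,0,0.95,85, 0.57,-0.82,0,0,0,0,85, 0.57,-0.82,0,0,0,0,85, 0.57,-0.82,0,0,0,0,85, 0.57,-0.82,0,0,0,0,85, 0.57,-0.82,0,0,0,0,85, 0.57,-0.82,0,0,0,0,85, 0.57,-0.82,0,0,0,0,85, 0.57,-0.82,0,0,0,0,85, 0.57,-0.82,0,0,0,0,85, 0.57,-0.82,0,0,0,0,85, 0.57,-0.82,0,0,0,0,85, 0.57,-0.82,0,0,0,0,85]'
cat > st.py <<'E'
from h import *
from scipy.spatial.transform import Rotation as Ro
import sys
s=r.observe();w,x,y,z=s["eef_rot"];R=Ro.from_quat([x,y,z,w]).as_matrix();P=np.array(s["tool_pos"])
print(round(s["time_s"],2),P.round(4),"yaw of y",np.degrees(np.arctan2(R[1,1],R[0,1])).round(1),"z",R[:,2].round(3),"F",np.round(s["ft_force"],1),"grip",round(s["grip_width"],3),s["grasp_force"])
g=[float(a) for a in sys.argv[1:4]]
if g: print("units",(R.T@(np.array(g)-P)/.03).round(2))
E
python3 st.py .501 -.299 .089
```

```text
time_s: 2.92
tool_pos: [0.5005, -0.2969, 0.2484]
eef_rot: [0.0, 0.991, -0.131, 0.0]
ft_force: [-0.3, 0.0, -0.2]
grip_width: 0.995
grasp_force: 0.0
2.92 [ 0.5005 -0.2969  0.2484] yaw of y -105.1 z [ 0. -0. -1.] F [-0.3  0.  -0.2] grip 0.995 0.0
units [0.03 0.06 5.31]
```

```bash
python3 -m pendant '[0.03,0.06,0.9,0,0,0,85, 0,0,0.9,0,0,0,85, 0,0,0.9,0,0,0,85, 0,0,0.9,0,0,0,85, 0,0,0,0,0,0,85]'
python3 st.py .501 -.299 .089
python3 - <<'E'
from h import *
q=r.camera("side");p=r.camera("top")
print(proj(q,np.array([.501,-.299,.084])))
cv2.imwrite("pics/s2.png",np.hstack([cv2.resize(q["color"][80:190,250:350,::-1],None,fx=4,fy=4,interpolation=2),cv2.resize(p["color"][140:250,330:430,::-1],None,fx=4,fy=4,interpolation=2)]))
E
```

```text
time_s: 3.55
tool_pos: [0.4989, -0.2986, 0.1383]
eef_rot: [-0.001, 0.991, -0.131, -0.002]
ft_force: [0.1, 0.7, 0.4]
grip_width: 0.995
grasp_force: 0.0
3.55 [ 0.4989 -0.2986  0.1383] yaw of y -105.1 z [-0.004  0.003 -1.   ] F [0.1 0.7 0.4] grip 0.995 0.0
units [ 0.08 -0.    1.64]
[304.49099723 144.09835489]
```

View pics/s2.png

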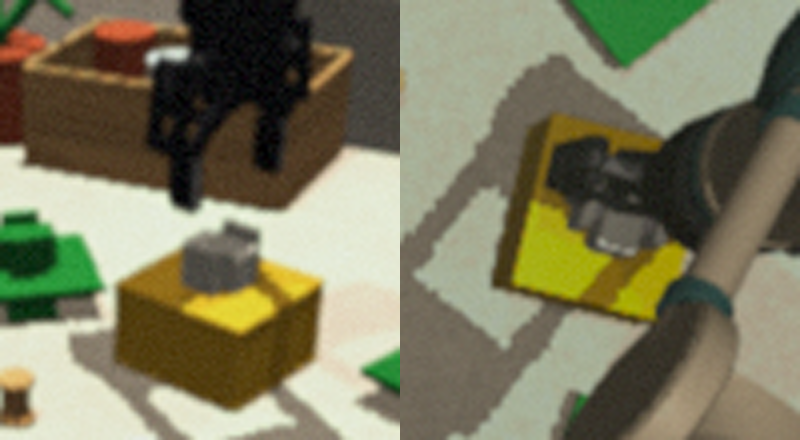

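In the side view the fingers straddle the white grip (crop ~(218, 258)), and the projected centre falls on it. I descend and squeeze.

```bash
python3 -m pendant '[0.05,0,0.55,0,0,0,85, 0,0,0.55,0,0,0,85, 0,0,0.4,0,0,0,85, 0,0,0,0,0,0,85, 0,0,0,0,0,0,85]' >/dev/null; python3 st.py .501 -.299 .089
```

```text
4.28 [ 0.5018 -0.3001  0.0954] yaw of y -105.1 z [ 0. -0. -1.] F [-0.1  0.1  0. ] grip 1.0 0.0
units [-0.04 -0.03  0.21]
```

```bash
python3 -m pendant '[-0.03,-0.02,0.2,0,0,0,85, 0,0,0,0,0,0,60, 0,0,0,0,0,0,45, 0,0,0,0,0,0,30, 0,0,0,0,0,0,20, 0,0,0,0,0,0,20, 0,0,0,0,0,0,20, 0,0,0,0,0,0,20]' >/dev/null; python3 st.py .501 -.299 .089
```

```text
5.28 [ 0.5014 -0.2992  0.0912] yaw of y -105.1 z [ 0.002 -0.001 -1.   ] F [-1.4  1.8  9.7] grip 0.343 60.73822796344757
units [-0.02 -0.    0.07]
```

Run:
```python
from h import *
q=r.camera("side");p=r.camera("top")
cv2.imwrite("pics/s3.png",np.hstack([cv2.resize(q["color"][110:180,270:340,::-1],None,fx=6,fy=6,interpolation=2),cv2.resize(p["color"][160:230,350:410,::-1],None,fx=6,fy=6,interpolation=2)]))
```

```text
(no output)
```

View pics/s3.png

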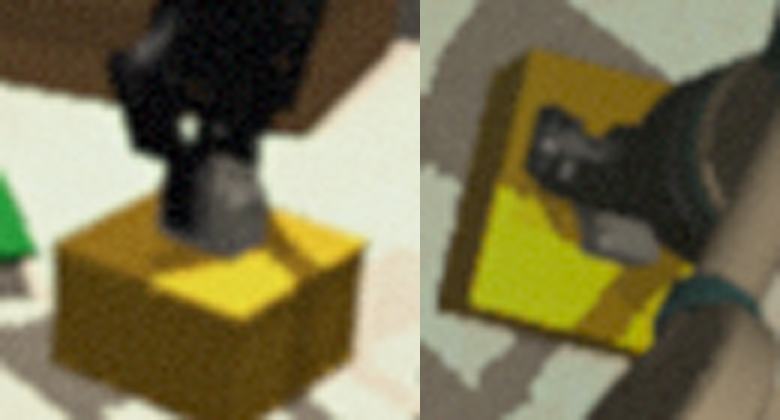

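The fingers hold the paddles fully down at plate level. I lift straight up slowly.

```bash
python3 -m pendant '[0,0,-0.1,0,0,0,20, 0,0,-0.2,0,0,0,20, 0,0,-0.3,0,0,0,20, 0,0,-0.3,0,0,0,20, 0,0,-0.3,0,0,0,20, 0,0,-0.3,0,0,0,20, 0,0,-0.3,0,0,0,20, 0,0,-0.3,0,0,0,20, 0,0,0,0,0,0,20, 0,0,0,0,0,0,20]' >/dev/null; python3 st.py .529 -.028 .156
python3 - <<'E'
from h import *
q=r.camera("side");p=r.camera("top")
cv2.imwrite("pics/s4.png",np.hstack([cv2.resize(q["color"][90:190,250:350,::-1],None,fx=4,fy=4,interpolation=2),cv2.resize(p["color"][150:250,330:430,::-1],None,fx=4,fy=4,interpolation=2)]))
E
```

```text
6.62 [ 0.5008 -0.299   0.1521] yaw of y -105.1 z [-0.  0. -1.] F [ 0.5  0.2 -2.1] grip 0.343 59.56619739532471
units [-1.44 -8.97 -0.13]
```

View pics/s4.png

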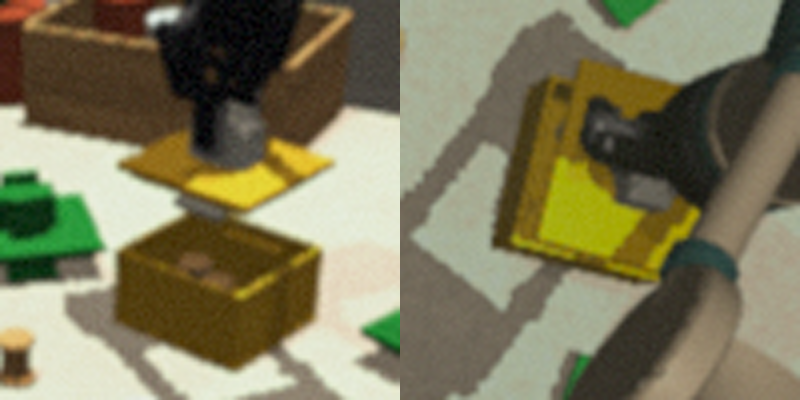

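The lid is off and level, with its hooks clear of the tin, so I carry it over to the mat.

```bash
python3 -m pendant '[-0.05,-0.3,0,0,0,0,20, -0.1,-0.6,0,0,0,0,20, -0.13,-0.8,0,0,0,0,20, -0.13,-0.8,0,0,0,0,20, -0.13,-0.8,0,0,0,0,20, -0.13,-0.8,0,0,0,0,20, -0.13,-0.8,0,0,0,0,20, -0.13,-0.8,0,0,0,0,20, -0.13,-0.8,0,0,0,0,20, -0.13,-0.8,0,0,0,0,20, -0.13,-0.8,0,0,0,0,20, -0.1,-0.5,0,0,0,0,20, -0.1,-0.2,0,0,0,0,20, 0,0,0,0,0,0,20, 0,0,0,0,0,0,20]' >/dev/null; python3 st.py .529 -.028 .058
python3 - <<'E'
from h import *
q=r.camera("side");p=r.camera("top")
cv2.imwrite("pics/s5.png",np.hstack([cv2.resize(q["color"][130:260,180:320,::-1],None,fx=2.8,fy=2.8,interpolation=2),cv2.resize(p["color"][120:250,200:340,::-1],None,fx=2.8,fy=2.8,interpolation=2)]))
E
```

```text
8.6 [ 0.5256 -0.033   0.1523] yaw of y -105.1 z [ 0.    -0.001 -1.   ] F [-0.6 -0.  -1.3] grip 0.345 59.547688364982605
units [ 0.06 -0.19  3.14]
```

View pics/s5.png

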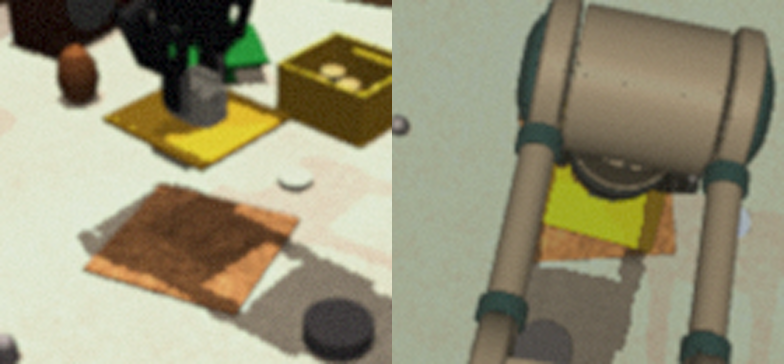

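The lid is level above the mat, still held, with its shadow on the mat. I lower it by about 2.85 units, then finish gently.

```bash
python3 -m pendant '[0.06,-0.19,0.2,0,0,0,20, 0,0,0.4,0,0,0,20, 0,0,0.5,0,0,0,20, 0,0,0.5,0,0,0,20, 0,0,0.5,0,0,0,20, 0,0,0.4,0,0,0,20, 0,0,0.2,0,0,0,20, 0,0,0.15,0,0,0,20, 0,0,0,0,0,0,20, 0,0,0,0,0,0,20, 0,0,0,0,0,0,20]' >/dev/null; python3 st.py .529 -.028 .058
```

```text
10.07 [ 0.5291 -0.0274  0.0672] yaw of y -105.1 z [ 0.001 -0.    -1.   ] F [ 0.8  0.4 -0.8] grip 0.345 59.547595381736755
units [0.   0.02 0.31]
```

```bash
python3 -m pendant '[0,0,0.1,0,0,0,20, 0,0,0.08,0,0,0,20, 0,0,0.05,0,0,0,20, 0,0,0,0,0,0,20, 0,0,0,0,0,0,20]' >/dev/null; python3 st.py .529 -.028 .058;  python3 -m pendant '[0,0,0.05,0,0,0,20, 0,0,0,0,0,0,20, 0,0,0,0,0,0,20]' >/dev/null; python3 st.py .529 -.028 .058
```

```text
10.7 [ 0.5288 -0.0274  0.0599] yaw of y -105.1 z [ 0. -0. -1.] F [-0.6  0.7 -1.2] grip 0.34 59.54818546772003
units [0.01 0.02 0.06]
11.07 [ 0.5288 -0.0273  0.0584] yaw of y -105.1 z [ 0. -0. -1.] F [-0.2  0.3 -1.3] grip 0.341 59.548105001449585
units [0.01 0.02 0.01]
```

```bash
for i in 1; do python3 -m pendant '[0,0,0.05,0,0,0,20, 0,0,0,0,0,0,20, 0,0,0,0,0,0,20]' >/dev/null; python3 st.py .529 -.028 .058;  python3 -m pendant '[0,0,0.05,0,0,0,20, 0,0,0,0,0,0,20, 0,0,0,0,0,0,20]' >/dev/null; python3 st.py .529 -.028 .058; done
```

```text
11.45 [ 0.529  -0.0274  0.0574] yaw of y -105.1 z [ 0.001 -0.    -1.   ] F [-0.8 -0.   4.7] grip 0.344 59.5333868265152
units [ 0.    0.02 -0.02]
11.82 [ 0.5291 -0.0273  0.0573] yaw of y -105.1 z [ 0.001 -0.    -1.   ] F [-3.2  0.3 14.9] grip 0.342 59.327123165130615
units [ 0.    0.02 -0.02]
```

The lid met the mat at the expected height. I ease the press slightly, then open.

```bash
python3 -m pendant '[0,0,-0.03,0,0,0,20, 0,0,0,0,0,0,36, 0,0,0,0,0,0,45, 0,0,0,0,0,0,55, 0,0,0,0,0,0,70, 0,0,0,0,0,0,85, 0,0,0,0,0,0,85, 0,0,0,0,0,0,85, 0,0,0,0,0,0,85]' >/dev/null; python3 st.py .529 -.028 .058
python3 -m pendant '[0,0,-0.2,0,0,0,85, 0,0,-0.4,0,0,0,85, 0,0,-0.7,0,0,0,85, 0,0,-0.8,0,0,0,85, 0,0,-0.8,0,0,0,85, 0,0,-0.8,0,0,0,85, -0.8,0.3,-0.2,0,0,0,85, -0.8,0.3,0,0,0,0,85, -0.8,0.3,0,0,0,0,85, -0.8,0.3,0,0,0,0,85, -0.8,0.3,0,0,0,0,85, 0,0,0,0,0,0,85, 0,0,0,0,0,0,85]' >/dev/null; python3 st.py
python3 - <<'E'
from h import *
q=r.camera("side");p=r.camera("top")
for n,c in(("top",p),("side",q)):
    for d in r.spot_in("lid_grip",c)[:4]:print(n,round(d["score"],2),np.round(ray(c,d["location"],.051),3))
cv2.imwrite("pics/s6.png",np.hstack([cv2.resize(q["color"][130:260,180:320,::-1],None,fx=2.8,fy=2.8,interpolation=2),cv2.resize(p["color"][120:250,200:340,::-1],None,fx=2.8,fy=2.8,interpolation=2)]))
E
```

```text
12.95 [ 0.5288 -0.0273  0.0563] yaw of y -105.1 z [ 0. -0. -1.] F [-0.5  0.2 -0.7] grip 0.995 0.0
units [ 0.01  0.02 -0.06]
14.57 [ 0.4025 -0.0398  0.1741] yaw of y -105.1 z [ 0.003 -0.001 -1.   ] F [ 0.7  0.8 -0.1] grip 0.997 0.0
top 0.8 [ 0.534 -0.021  0.051]
top 0.74 [ 0.326 -0.302  0.051]
top 0.56 [ 0.672 -0.322  0.051]
side 0.92 [ 0.515 -0.003  0.051]
side 0.84 [ 0.31  -0.274  0.051]
side 0.61 [ 0.645 -0.273  0.051]
```

View pics/s6.png

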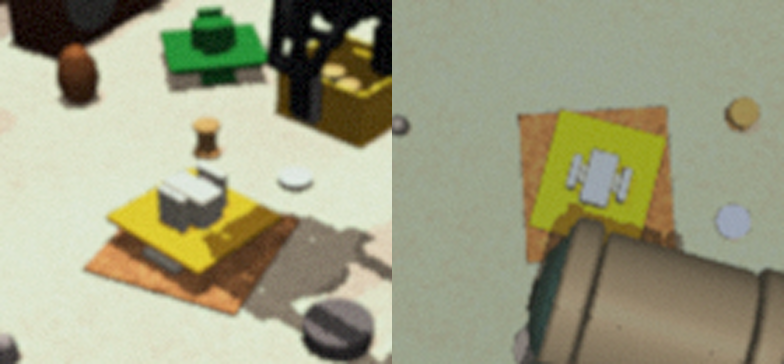

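The lid stands level in the middle of the mat (grip at crop ~(600, 180)) with both buttons out, and the arm is clear. I hand it in.

```bash
python3 -c "
from station import r
print(r.sign_off())"
```

```text
the job is handed in; nothing more can be done
None
```

I opened the yellow tin and set its lid right way up near the middle of the cork mat, with both buttons sprung out and the arm clear; the job is handed in, but the sign-off returned no verdict.

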